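# Shut the first-aid box on the gear shelf

### The job

Two white plastic boxes stand open on the smoked glass shelf. Lower the flap of the first-aid box, the larger one with the raised cross on its flap, gently down until it is fully shut, without slamming it, and leave the smaller box of spare batteries standing open.

Things in the scene. Friction and masses are not known exactly. Their poses are not given: they have to be found in the camera images.
- first_aid_box: Larger white box, fixed on a black block that lifts it 10 to 57 mm off the glass; 140 (x) x 180 (y) x 75 mm high without flap. Origin: centre of its underside; z up, +x towards its hinge side (away from the robot, within 0.5 rad). Hinge line along y at x=+70, z=+75 mm. Flap: rigid plate 140 x 180 mm, 12 mm thick, lying on the rim when shut (outer face at z=+87), flat 80 mm cross on it, tab at the free edge.
- first_aid_flap (a joint): Its flap's opening, rad: 0 shut on the rim (stop), growing as the free edge swings up and back. Starts at 0.8 to 1.4, short of upright, outer face up and away from the robot. Friction hinge: stays where left; about 2 N at the free edge moves it. Shut it by pushing the outer face near the free edge, first towards the robot, then down.
- spares_case: Smaller white box holding batteries, plain flap without cross, fixed on a like block; 100 (x) x 120 (y) x 45 mm high without its 10 mm thick flap. Origin: centre of its underside; axes as the first-aid box, hinge line at x=+50, z=+45 mm. The two white boxes and a shut dark one swap places. To be left open.
- spares_flap (a joint): Opening angle of the smaller box's flap, rad: 0 is shut; it starts at 1.0 to 1.4 and stays where it is left.

How it is judged:
At the end, for the whole second after the job is handed in: The first-aid box's flap is shut to within 0.12 rad (about 7 degrees), and the smaller box's flap still stands open by more than 0.8 rad (value of joint first_aid_flap below 0.12 rad and value of joint spares_flap above 0.8 rad); the robot touches nothing.
It fails at once if the first-aid flap is slammed (it shuts faster than 4 rad/s) (velocity of joint first_aid_flap below -4 rad/s).
It fails at once if the smaller box's flap is pushed down below 0.8 rad (value of joint spares_flap below 0.8 rad).
It also fails if it takes over 38 s, if anything falls off the work surface, if the arm or the gripper's body presses on something with over 40 N, if the wrist force passes 120 N, or if a joint passes its speed limit or range.

### The arm

A 6-joint arm with a two-finger parallel gripper is mounted at the origin on the work surface. World frame = base frame: x ahead of the robot, y to its left, z up, the work surface at z = 0. Lengths are in m, angles in rad, forces in N, time in s.
With the tool pointing down it reaches from about 0.25 to 0.8 m from the base axis. Payload 8.5 kg.
Tool frame: the origin (TCP) lies on the centre line of the jaws, within the pads' length; the fingertips stand 22 mm ahead of it and the grasp point (between the pads) lies 3 mm ahead of it (r.nose_length is the distance from the TCP to the fingertips, in m); x points along the fingers, y is the direction in which the jaws open and shut, and the axes are right-handed (so a half turn about x gives the same grasp; the last joint's range is limited). The gripper opens to 85 mm and grips with 20 to 120 N. Pads are 22 mm wide; open, the fingers measure 114 mm over their backs; the gripper's body (76 mm by 85 mm) begins 54 mm behind the grasp point. The pads swing forward as they close: fully open they stand 13 mm farther back than shut.
Start: joints at [-1.151, 0.238, -0.013, 1.319, 0, 1.571], TCP at [0.214, -0.479, 0.253] pointing down, gripper open.
Joint ranges: [-2.66, 2.66], [-1.03, 1.9], [-1.14, 1.46], [-1.82, 2.27], [-1.45, 1.34], [-3.14, 3.14]. Speed limits (rad/s): [2.22, 2.22, 2.79, 3.14, 3.14, 3.14].

### API

Orientations are given as a unit quaternion [w, x, y, z].
In Python, from rig import r gives the robot as it stands.
- The arm moves only by the tool play_rows, never from a script. Its arguments are lists of equal length, an entry for each row: "fingers": the finger opening in mm, from 0 to 85.4; "travel": the shift along the tool's x, y, z in units of 50 mm (1.0 is 50 mm), a list of three; "turn": the turn about the tool's x in units of 6 degrees (1.0 is 6 degrees). In form: {"fingers": [fingers, ...], "travel": [[x, y, z], ...], "turn": [turn, ...]}. A call has 1 to 10 rows; each row shifts and turns the commanded pose from where the row before left it, along the tool's axes as they then stand; what a row does not reach is not made up. A row lasts 1/10 s, in which the tool goes at most 50 mm and 8.59 degrees, less where a joint would pass 70% of its speed; a pose out of reach is approached as far as the arm can. A call is refused whole if a number of a shift passes 1 or a number of a turn 1, either way. A call with a gripper value outside its range is refused whole. The fingers move at their own pace and stop on an object; "force" is the grip in N (left out, the last holds). Time passes only in rows, so rows that do not move let the fingers close. It gives the time, the measured TCP pose, the force and the opening at its end, in the units of the state.
- r.observe(): the state, without advancing time (a new reading comes with each control period).
- r.read_camera(name): name is "scene" or "side" or "wrist"; returns a dict with "pixels" (384x512x3 uint8, red, green, blue), "fx", "fy", "cx", "cy" (pixels), "dist_coeffs" ([k1, k2, p1, p2, k3] as OpenCV has them; the pictures are not rectified), "R" (3x3) and "t" (3): a world point X has camera coordinates R X + t. Camera axes: x right, y down, z forward; pixel columns grow to the right and rows downward; lengths in m; the calibration is good to about 2 mm. A picture is of the moment at which its call begins. There is no depth.
- r.job_done(): hands the job in, once; it reports no verdict.
The state is a dict: "time_s": time; "joint_positions": joint angles; "dq": joint speeds; "tau": joint torques, N m; "eef_pos": TCP position; "ee_rot": TCP orientation; "wrist_force": force on the tool from outside, world axes, zero at the start; "wrist_torque": the same for the moment, N m; "width": finger opening in m.
Only numpy, scipy, OpenCV 4.12 (cv2) and the standard library are available. Lean on these libraries where they do the work, as an engineer would, in place of code of your own. Each camera call takes 0.05 s, during which the arm holds its last target.

## Working session

There is one attempt and no reset: what is moved stays moved. The work goes in short steps, Python scripts to look and compute and a tool call to move; the robot and the scene stay as the last step left them, time stands still between calls to the robot, and variables do not carry over. Pictures are saved under pics/ and viewed, and the job is handed in when it is done.

Besides the shell and the picture viewer there is one more tool, called after "Emit:" as name(argument=value, ...) on one line, values as JSON. play_rows: Moves the arm, as the interface text tells. Its arguments: {"type":"object","properties":{"fingers":{"type":"array","items":{"type":"number"}},"travel":{"type":"array","items":{"type":"array","items":{"type":"number"}}},"turn":{"type":"array","items":{"type":"number"}},"force":{"type":"number"}},"required":["fingers","travel","turn"]}

```bash
ls; mkdir -p pics
python3 - <<'E'
from rig import r
import cv2
print(r.observe())
for n in ("scene","side","wrist"):
    c=r.read_camera(n); cv2.imwrite(f"pics/{n}0.png",c["pixels"][...,::-1])
    print(n,{k:(v if k!="pixels" else 0) for k,v in c.items()})
E
```

```text
pics
{'time_s': 0.0, 'joint_positions': array([-1.15105078e+00,  2.38785864e-01, -1.42539195e-02,  1.31917940e+00,
       -1.41340742e-05,  1.57080442e+00]), 'dq': array([-0.00060147, -0.00020669,  0.00179315,  0.00168144, -0.00067949,
        0.00032066]), 'tau': array([ 2.89469572e-03, -5.38783693e+01,  3.46436155e+01,  1.84726738e-02,
        2.47543412e-04, -2.58752584e-05]), 'eef_pos': array([ 0.21379571, -0.47908525,  0.25267505]), 'ee_rot': array([-0.14682161, -0.69148177, -0.14780356,  0.69170115]), 'wrist_force': array([ 0.58897099, -0.05269551, -0.1907484 ]), 'wrist_torque': array([0.00361567, 0.00722343, 0.03124921]), 'width': 0.0856025416884591}
scene {'pixels': 0, 'fx': 394.8940711797386, 'fy': 394.8940711797386, 'cx': 254.27845763215203, 'cy': 191.57240729906275, 'dist_coeffs': array([-0.05106843,  0.        ,  0.        ,  0.        ,  0.        ]), 'R': array([[ 0.32427836,  0.94596076, -0.00133994],
       [ 0.6020057 , -0.20746168, -0.7710699 ],
       [-0.72967985,  0.24923463, -0.6367491 ]]), 't': array([-0.17747019, -0.23228454,  1.44101127])}
side {'pixels': 0, 'fx': 380.4780528688259, 'fy': 380.4780528688259, 'cx': 256.94237057751025, 'cy': 191.4699042390173, 'dist_coeffs': array([-0.00323484,  0.        ,  0.        ,  0.        ,  0.        ]), 'R': array([[ 0.93870904, -0.34469916,  0.00279825],
       [-0.23920049, -0.65720986, -0.71474354],
       [ 0.24821054,  0.67026687, -0.69938105]]), 't': array([-0.51878254,  0.25528905,  0.75398728])}
wrist {'pixels': 0, 'fx': 286.34761615226694, 'fy': 286.34761615226694, 'cx': 255.675541698372, 'cy': 188.533621341842, 'dist_coeffs': array([-0.05808027,  0.        ,  0.        ,  0.        ,  0.        ]), 'R': array([[ 0.40774561, -0.91309414, -0.00161218],
       [-0.86304597, -0.38597174,  0.32584884],
       [-0.29815292, -0.13147205, -0.94542051]]), 't': array([-0.52519436, -0.04251522,  0.38139061])}
```

View pics/scene0.png

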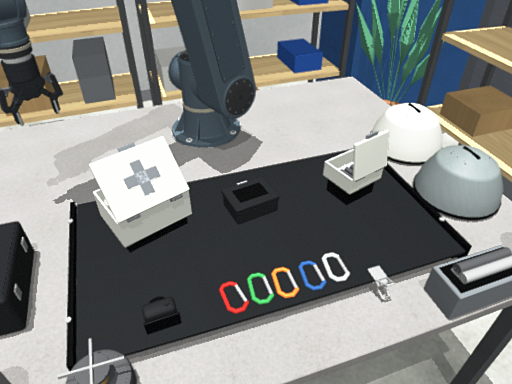

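View pics/side0.png

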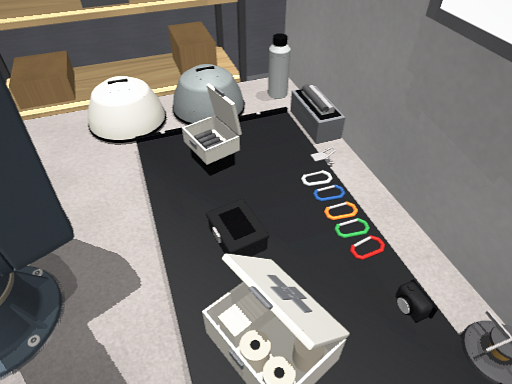

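View pics/wrist0.png

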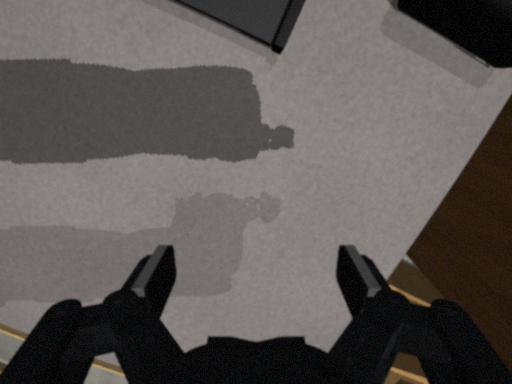

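Both white boxes are visible: the first-aid box with its cross is at scene (145,190) and side (275,320), and the spares case is at scene (357,165), well away from it. I'll enlarge the first-aid box.

Run:
```python
import cv2
a=cv2.imread("pics/scene0.png")[125:255,75:205]; cv2.imwrite("pics/s1.png",cv2.resize(a,None,fx=4.6,fy=4.6,interpolation=cv2.INTER_CUBIC))
a=cv2.imread("pics/side0.png")[244:384,190:360]; cv2.imwrite("pics/d1.png",cv2.resize(a,None,fx=4,fy=4,interpolation=cv2.INTER_CUBIC))
```

```text
(no output)
```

View pics/s1.png

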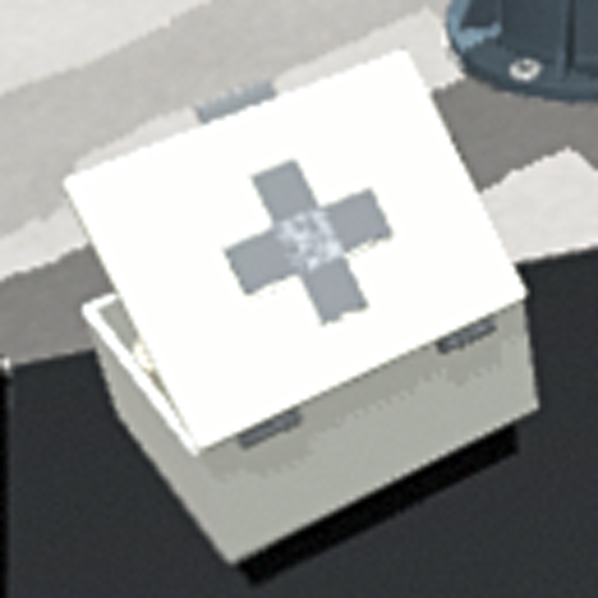

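View pics/d1.png

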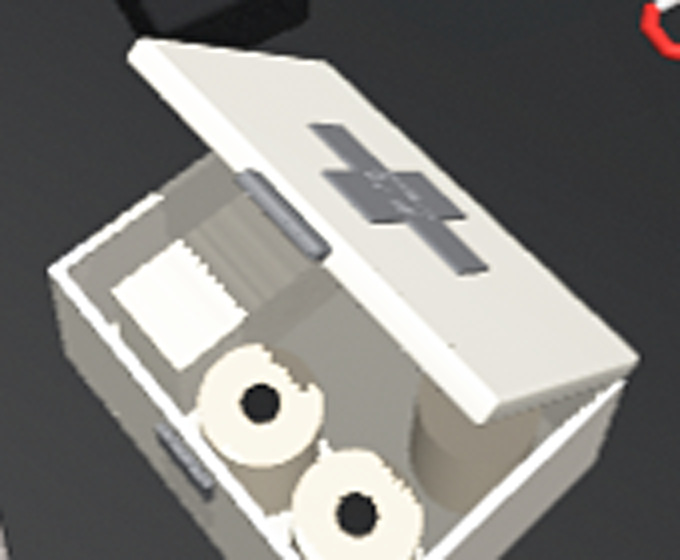

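```bash
cat > fit.py <<'E'
import numpy as np, cv2
from rig import r
from scipy.optimize import least_squares
def fl(s,y,th,n=12): return np.array([70-s*np.cos(th)+n*np.sin(th), y, 75+s*np.sin(th)+n*np.cos(th)])/1000
def w(P,p):
    c,s=np.cos(p[3]),np.sin(p[3]); return np.array([p[0]+c*P[0]-s*P[1],p[1]+s*P[0]+c*P[1],p[2]+P[2]])
def proj(c,X):
    return cv2.projectPoints(np.array(X),cv2.Rodrigues(c["R"])[0],c["t"],np.array([[c["fx"],0,c["cx"]],[0,c["fy"],c["cy"]],[0,0,1]]),c["dist_coeffs"])[0][:,0]
B=lambda x,y,z:(lambda th:np.array([x,y,z])/1000)
F=lambda s,y:(lambda th:fl(s,y,th))
if __name__=="__main__":
    sc=[((203,450),F(0,-90)),((525,292),F(0,90)),((65,180),F(140,-90)),((405,50),F(140,90)),((232,562),B(70,-90,0)),((537,408),B(70,90,0)),((307,240),F(70,0))]
    sd=[((147,40),F(140,90)),((493,404),F(140,-90)),((325,62),F(0,90)),((637,360),F(0,-90)),((52,268),B(-70,90,75)),((400,195),F(70,0))]
    C={n:r.read_camera(n) for n in("scene","side")}
    us=np.array([((u+.5)/4.6-.5+75,(v+.5)/4.6-.5+125) for (u,v),_ in sc]); ud=np.array([((u+.5)/4-.5+190,(v+.5)/4-.5+244) for (u,v),_ in sd])
    def f(p):
        return np.r_[(proj(C["scene"],[w(g(p[4]),p) for _,g in sc])-us).ravel(),(proj(C["side"],[w(g(p[4]),p) for _,g in sd])-ud).ravel()]
    o=least_squares(f,[0.45,-0.3,0.03,0,1.0],loss="soft_l1")
    print(o.x); print(f(o.x).reshape(-1,2).round(1)); np.save("p.npy",o.x)
E
python3 fit.py
```

```text
[ 0.48030405 -0.26277427  0.07176162  0.352705    0.81333483]
[[-0.9  0.6]
 [ 1.   1.1]
 [-0.4 -0. ]
 [ 0.6 -0.4]
 [-0.7  0.5]
 [ 0.1  0.1]
 [ 0.1  0.3]
 [-2.3 -1.2]
 [ 0.5  0.1]
 [ 0.  -0.7]
 [ 1.3 -0.4]
 [-0.8  0.2]
 [-1.5  1.1]]
```

```bash
cat > st.py <<'E'
import numpy as np
from rig import r
from scipy.spatial.transform import Rotation as R
from fit import *
p=np.load("p.npy"); o=r.observe(); q=o["ee_rot"]; M=R.from_quat(q[[1,2,3,0]]).as_matrix()
print("t",o["time_s"],"tcp",o["eef_pos"].round(4),"F",o["wrist_force"].round(2),"w",o["width"].round(4))
c,s=np.cos(p[3]),np.sin(p[3]); Rb=np.array([[c,-s,0],[s,c,0],[0,0,1]])
print("tool axes in box\n",(Rb.T@M).round(3)); 
print("tcp in box mm",(Rb.T@(o["eef_pos"]-p[:3])*1000).round(1))
E
python3 - <<'E'
from st import *
print(r.nose_length)
Mb=Rb.T@M
print("turn deg to align y:",[np.degrees(np.arctan2(*(Mb.T@np.array([0,sg,0]))[[2,1]])) for sg in(1,-1)])
for th in (.9,.8133,.7,.6,.5,.4,.3,.2,.1,0): print(th,(fl(125,0,th)*1000+[11,0,r.nose_length*1000]).round(1))
E
```

```text
Traceback (most recent call last):
  File "st.py", line 6, in <module>
    print("t",o["time_s"],"tcp",o["eef_pos"].round(4),"F",o["wrist_force"].round(2),"w",o["width"].round(4))
                                                                                        ^^^^^^^^^^^^^^^^
AttributeError: 'float' object has no attribute 'round'
```

```bash
sed -i 's/o\["width"\].round(4)/o["width"]/' st.py
python3 - <<'E'
from st import *
print(r.nose_length)
Mb=Rb.T@M
print("turn deg to align y:",[np.degrees(np.arctan2(*(Mb.T@np.array([0,sg,0]))[[2,1]])) for sg in(1,-1)])
for th in (.9,.8133,.7,.6,.5,.4,.3,.2,.1,0): print(th,(fl(125,0,th)*1000+[11,0,r.nose_length*1000]).round(1))
E
```

```text
t 0.25 tcp [ 0.2139 -0.4793  0.253 ] F [-0.66 -0.25  0.43] w 0.08535265074532918
tool axes in box
 [[-0.     0.067 -0.998]
 [ 0.001 -0.998 -0.067]
 [-1.    -0.001  0.   ]]
tcp in box mm [-324.8 -111.1  181.2]
0.022
turn deg to align y: [np.float64(-176.15807955340222), np.float64(3.8419204465978005)]
0.9 [ 12.7   0.  202.4]
0.8133 [  3.8   0.  196.1]
0.7 [ -6.9   0.  186.7]
0.6 [-15.4   0.  177.5]
0.5 [-22.9   0.  167.5]
0.4 [-29.5   0.  156.7]
0.3 [-34.9   0.  145.4]
0.2 [-39.1   0.  133.6]
0.1 [-42.2   0.  121.4]
0 [-44.   0. 109.]
```

Emit:
play_rows(fingers=[0,0,0,0,0,0,0,0,0,0], travel=[[-0.9,0,0],[-0.9,0,0],[0,-0.28,-0.82],[0,-0.28,-0.82],[0,-0.28,-0.82],[0,-0.28,-0.82],[0,-0.28,-0.82],[0,-0.28,-0.82],[0,-0.28,-0.82],[0,-0.28,-0.82]], turn=[0.32,0.32,0,0,0,0,0,0,0,0])

```text
time_s: 1.25
eef_pos: [0.4842, -0.2595, 0.3433]
ee_rot: [0.124, 0.696, 0.124, -0.696]
wrist_force: [1.1, -1.1, 0.2]
width: 0.0002
```

Emit:
play_rows(fingers=[0,0], travel=[[0,0,0],[0,0,0]], turn=[0,0])

```text
time_s: 1.45
eef_pos: [0.4836, -0.2602, 0.3428]
ee_rot: [-0.125, -0.696, -0.125, 0.696]
wrist_force: [-0.1, -1.1, 1.1]
width: -0.0002
```

Run:
```python
from st import *
for n in("side","scene"):
    c=r.read_camera(n);cv2.imwrite(f"pics/{n}1.png",c["pixels"][...,::-1])
```

```text
t 1.45 tcp [ 0.4836 -0.2602  0.3428] F [-0.05 -1.08  1.05] w -0.0002331658975206498
tool axes in box
 [[-0.001  0.002 -1.   ]
 [ 0.001 -1.    -0.002]
 [-1.    -0.001  0.001]]
tcp in box mm [  4.    1.3 271.1]
```

View pics/side1.png

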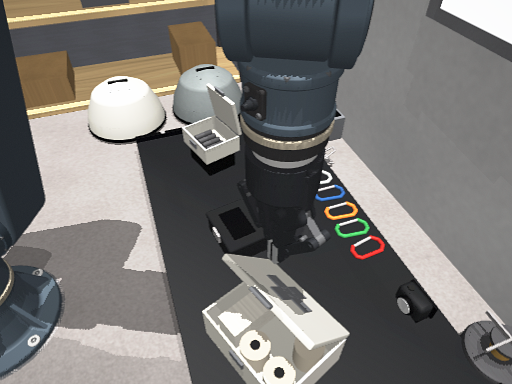

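View pics/scene1.png

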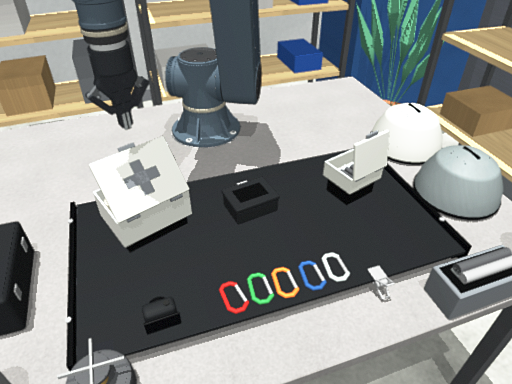

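The closed fingertips hover above the flap's free edge: tips at scene (127,126) and side (272,260), flap still untouched. Next I lower them to just above contact.

Emit:
play_rows(fingers=[0,0,0,0,0,0], travel=[[0.4,0,0],[0.4,0,0],[0.3,0,0],[0.2,0,0],[0.1,0,0],[0,0,0]], turn=[0,0,0,0,0,0])

```text
time_s: 2.15
eef_pos: [0.4825, -0.2614, 0.2732]
ee_rot: [-0.124, -0.696, -0.124, 0.696]
wrist_force: [0.8, 0.1, 1.0]
width: -0.0003
```

Run:
```python
from st import *
for n,(u,v) in(("side",(190,200)),("scene",(75,80))):
    c=r.read_camera(n);a=c["pixels"][v:v+180,u:u+170,::-1];cv2.imwrite(f"pics/{n}2.png",cv2.resize(a,None,fx=3,fy=3))
a=np.hstack([cv2.imread(f"pics/{n}2.png")[:,:390] for n in("side","scene")]);cv2.imwrite("pics/b2.png",a)
```

```text
t 2.15 tcp [ 0.4825 -0.2614  0.2732] F [0.76 0.12 0.98] w -0.00027738224819566596
tool axes in box
 [[-0.    -0.001 -1.   ]
 [ 0.    -1.     0.001]
 [-1.    -0.     0.   ]]
tcp in box mm [  2.6   0.6 201.4]
```

View pics/b2.png

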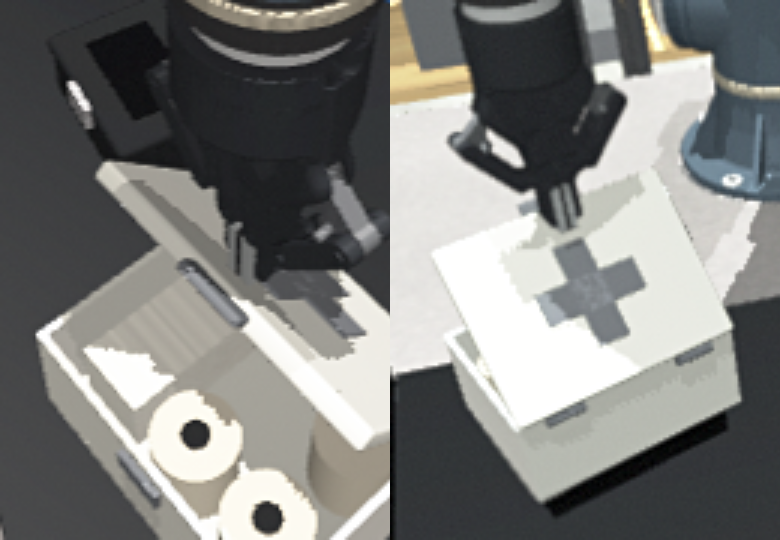

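The tip is just off the outer face next to the tab, flap unmoved. Now I follow the closing arc slowly, at about 0.5 rad/s.

Emit:
play_rows(fingers=[0,0,0,0,0,0,0,0,0], travel=[[0.15,0,0.1],[0.15,0,0.1],[0.1,0,0.08],[0.1,0,0.08],[0.1,0,0.08],[0.1,0,0.07],[0.1,0,0.07],[0.11,0,0.07],[0.11,0,0.06]], turn=[0,0,0,0,0,0,0,0,0])

```text
time_s: 3.15
eef_pos: [0.4496, -0.2732, 0.2218]
ee_rot: [0.124, 0.696, 0.124, -0.696]
wrist_force: [2.5, 0.2, 1.5]
width: 0.0001
```

Run:
```python
from st import *
for n,(u,v) in(("side",(190,200)),("scene",(75,80))):
    c=r.read_camera(n);a=c["pixels"][v:v+180,u:u+170,::-1];cv2.imwrite(f"pics/{n}3.png",cv2.resize(a,None,fx=3,fy=3))
a=np.hstack([cv2.imread(f"pics/{n}3.png")[:,:390] for n in("side","scene")]);cv2.imwrite("pics/b3.png",a)
```

```text
t 3.15 tcp [ 0.4496 -0.2732  0.2218] F [2.52 0.16 1.46] w 6.830013021572586e-05
tool axes in box
 [[ 0.  0. -1.]
 [ 0. -1. -0.]
 [-1. -0. -0.]]
tcp in box mm [-32.4   0.8 150. ]
```

View pics/b3.png

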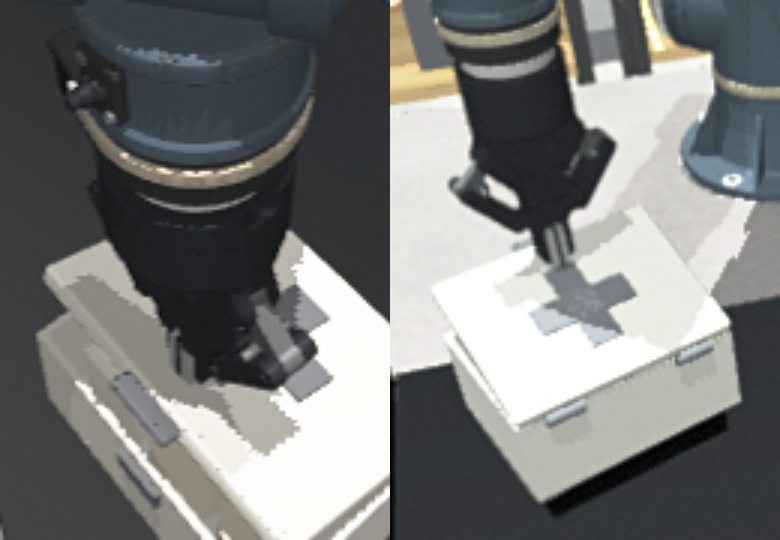

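The flap is following, about 0.35 rad still open with the tab at left crop (145,408), and forces are small. Continuing.

Emit:
play_rows(fingers=[0,0,0,0,0,0], travel=[[0.11,0,0.05],[0.11,0,0.05],[0.11,0,0.04],[0.11,0,0.03],[0.11,0,0.03],[0.1,0,0.02]], turn=[0,0,0,0,0,0])

```text
time_s: 3.85
eef_pos: [0.4393, -0.2771, 0.1893]
ee_rot: [-0.124, -0.696, -0.124, 0.696]
wrist_force: [-0.1, 0.7, 1.4]
width: 0.0001
```

Emit:
play_rows(fingers=[0,0], travel=[[0.05,0,0],[0,0,0]], turn=[0,0])

```text
time_s: 4.05
eef_pos: [0.439, -0.2769, 0.1868]
ee_rot: [-0.124, -0.696, -0.124, 0.697]
wrist_force: [-0.5, 0.6, 0.2]
width: 0.0001
```

Emit:
play_rows(fingers=[0,0,0], travel=[[0.05,0,0],[0.05,0,0],[0,0,0]], turn=[0,0,0])

```text
time_s: 4.35
eef_pos: [0.4393, -0.2771, 0.183]
ee_rot: [0.124, 0.696, 0.124, -0.696]
wrist_force: [-4.2, 1.0, 8.7]
width: -0.0001
```

Emit:
play_rows(fingers=[0,0], travel=[[0.03,0,0],[0,0,0]], turn=[0,0])

```text
time_s: 4.55
eef_pos: [0.4393, -0.2771, 0.1828]
ee_rot: [0.125, 0.697, 0.124, -0.696]
wrist_force: [-6.3, 2.0, 20.7]
width: 0.0
```

The motion stopped at z = 0.183 with the force up to 21 N, so the flap is on its stop. I'll lift off and check.

Emit:
play_rows(fingers=[0,0,0,0,0,0,0], travel=[[-0.2,0,0],[-0.6,0,0],[-0.8,0,0],[-0.8,0,0],[-0.8,0,0.2],[0,0,0.8],[0,0,0.8]], turn=[0,0,0,0,0,0,0])

```text
time_s: 5.25
eef_pos: [0.355, -0.3086, 0.3419]
ee_rot: [0.125, 0.697, 0.124, -0.695]
wrist_force: [0.1, -0.3, -0.2]
width: 0.0004
```

Emit:
play_rows(fingers=[0,0,0,0,0], travel=[[0,0,0.8],[0,0,0.8],[0,0,0.5],[0,0,0],[0,0,0]], turn=[0,0,0,0,0])

```text
time_s: 5.75
eef_pos: [0.2563, -0.3446, 0.341]
ee_rot: [0.124, 0.696, 0.123, -0.696]
wrist_force: [-0.2, 0.5, 0.2]
width: 0.0001
```

Run:
```python
from st import *
for n in("side","scene"):
    c=r.read_camera(n);a=c["pixels"][...,::-1].copy()
    for th,col in((0,(0,0,255)),(.12,(255,0,0))):
        P=proj(c,[w(fl(x,y,th),p) for x,y in((0,-90),(0,90),(140,90),(140,-90))])
        print(n,th,P.round(1).tolist())
    u,v=(190,200) if n=="side" else (75,80)
    cv2.imwrite(f"pics/{n}5.png",cv2.resize(a[v:v+180,u:u+170],None,fx=3,fy=3)); cv2.imwrite(f"pics/{n}4.png",a)
cv2.imwrite("pics/b5.png",np.hstack([cv2.imread(f"pics/{n}5.png")[:,:390] for n in("side","scene")]))
```

```text
t 5.75 tcp [ 0.2563 -0.3446  0.341 ] F [-0.2   0.52  0.18] w 6.287942206973784e-05
tool axes in box
 [[ 0.    -0.002 -1.   ]
 [-0.    -1.     0.002]
 [-1.     0.    -0.   ]]
tcp in box mm [-238.5    0.6  269.2]
side 0 [[346.9, 335.7], [267.3, 259.8], [201.1, 307.1], [278.1, 401.8]]
side 0.12 [[347.5, 335.1], [267.9, 259.4], [201.3, 300.8], [280.0, 396.3]]
scene 0 [[115.7, 219.5], [187.6, 186.1], [158.8, 159.7], [91.1, 187.6]]
scene 0.12 [[116.0, 219.9], [187.9, 186.5], [158.3, 154.7], [89.6, 182.6]]
```

View pics/b5.png

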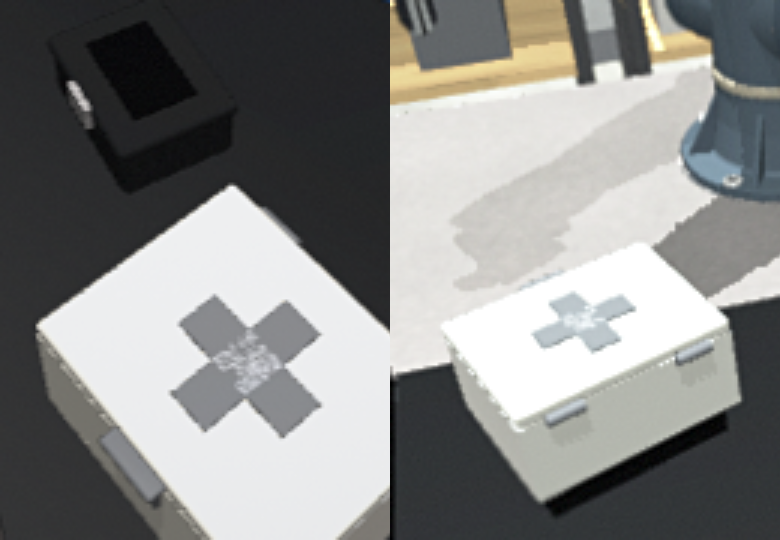

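View pics/side4.png

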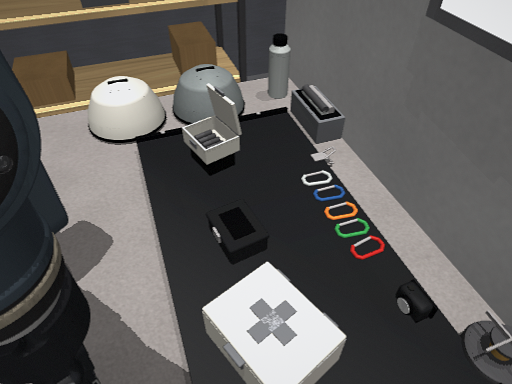

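The flap lies flush on the rim with no gap. Its free corner is at side (203,309) and scene (158,161), matching the prediction for shut. The spares flap is unchanged (side (225,110)) and the arm is clear.

```bash
python3 -c "
from rig import r
print(r.job_done())"
```

```text
the job is handed in; nothing more can be done
None
```

The first-aid flap is shut and the spares flap is still open as it started. I handed the job in at about 5.8 s of the 38 s allowed; it reports no verdict.

**What I did:** I located the first-aid box and its flap angle (about 0.81 rad) from the scene and side pictures. With the fingers closed, I pushed the outer face near the tab along its closing arc at about 0.5 rad/s. At the stop the upward force rose to 21 N, and I then lifted the arm clear.

**Last checks:**
- **First-aid flap:** it lies flush on the rim. Its free corners are within about 2 to 3 px of the predicted shut position, on the far side from the 0.12 rad prediction. The fingertip stopped about 2 mm higher than predicted, which is within the calibration error.
- **Spares flap:** it looks unchanged in the side picture. I judged this by eye and did not measure its angle.
- **Arm:** it is well clear of the boxes, and the wrist force is about zero.

No check failed.

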